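# Set the taps of a three-place filtration unit for one specimen

### The arm

A 6-joint arm with a two-finger parallel gripper is mounted at the origin on a cart in front of the work surface, level with it; the furniture and walls round the work are solid. World frame = base frame: x ahead of the robot, y to its left, z up, the work surface at z = 0. Lengths are in m, angles in rad, forces in N, time in s.
With the tool pointing down it reaches from about 0.25 to 0.725 m from the base axis. Payload 9.7 kg.
Tool frame: the origin (TCP) lies on the centre line of the jaws, within the pads' length; the fingertips stand 11 mm ahead of it and the grasp point (between the pads) lies 8 mm behind it; z points along the fingers, y is the line along which they close (so a half turn about z gives the same grasp; the last joint's range is limited). The gripper opens to 85 mm and grips with 20 to 120 N. Pads are 22 mm wide; open, the fingers measure 114 mm over their backs; the gripper's body (76 mm by 85 mm) begins 54 mm behind the grasp point. The pads swing forward as they close: fully open they stand 13 mm farther back than shut.
Start: joints at [1.281, 0.087, 0.176, 1.66, 0, 1.571], TCP at [0.157, 0.527, 0.242] pointing down, gripper open.
Joint ranges: [-3.13, 3.13], [-0.85, 1.81], [-1.15, 1.24], [-2.2, 2.28], [-1.44, 1.52], [-3.14, 3.14]. Speed limits (rad/s): [2.22, 2.22, 2.57, 3.14, 3.14, 3.14].

### API

Orientations are given as a 3x3 rotation matrix whose columns are the frame's x, y, z axes.
In Python, from rig import r, cams gives the robot as it stands.
- The arm moves only by the tool move_arm, never from a script. Its argument "deltas" is a list of rows, each a list of 6 numbers: the shift along the tool's x, y, z each as a share of 30 mm, from -1 to 1, then the turn, a rotation vector about the tool's x, y, z each as a share of 4 degrees, from -1 to 1. A call has 1 to 10 rows; each row shifts and turns the commanded pose from where the row before left it, along the tool's axes as they then stand; what a row does not reach is not made up. A row lasts 1/8 s, in which the tool goes at most 62.5 mm and 10.7 degrees, less where a joint would pass 70% of its speed; a pose out of reach is approached as far as the arm can. A call with a number of a shift or a turn outside -1 to 1 is refused whole. A call with a gripper value outside its range is refused whole. "gripper" is the opening, from -1 (shut) to 1 (fully open), so that 0 is half open, set as the call begins (left out, the last holds). The fingers move at their own pace and stop on an object; the grip force is fixed at half the most. Time passes only in rows, so rows that do not move let the fingers close. It gives the time, the measured TCP pose, the force, the opening and the grip force at its end, in the units of the state.
- r.get_state(): the state, without advancing time (a new reading comes with each control period).
- cams.capture(name): name is "scene" or "top"; returns (picture, depth): 384x512x3 uint8, red, green, blue; 384x512 float32, m along the optical axis (not along the pixel's ray), 0 where there is no reading.
- cams.camera_model(name): a dict with "camera_matrix" (3x3 intrinsics, pixels), "world_from_camera" (4x4, takes a point from camera to world coordinates). Camera axes: x right, y down, z forward; pixel columns grow to the right and rows downward; lengths in m; the calibration is good to about 2 mm. A picture is of the moment at which its call begins. camera_model takes no time and is no camera call.
- r.finish_job(): hands the job in; it is judged then, once.
Trained networks look in the newest picture that a camera, given by its name, has taken for a name from the list of things; names that differ only in an ending like _2 or _b are one class to them, and where a whole thing is asked for, a point or a joint stands for the part that bears it (a point fixed in the world has none). Each returns a list of dicts, best first, with "p" (0 to 1); they miss things now and then, are a little off and sometimes report something else, mostly with a low value. They report only what shows in the picture. A call takes as long as a camera call.
- cams.cut_out(camera, target): "pixels" (384x512 bool, what is visible of it) and "centre" ([column, row] as shares, 0 to 1, of the picture: columns of its width, rows of its height, amid what is visible of it).
- cams.place_of(camera, target): "centre" ([column, row] as shares, 0 to 1, of the picture: columns of its width, rows of its height: a listed point, or the origin of a listed thing).
The state is a dict: "time": time; "joint_pos": joint angles; "qd": joint speeds; "effort": joint torques, N m; "tcp_pos": TCP position; "orientation": TCP orientation; "contact_force": force on the tool from outside, world axes, zero at the start; "wrist_torque": the same for the moment, N m; "gripper_width": finger opening in m; "finger_force": force on a finger pad.
Only numpy, scipy, OpenCV 4.12 (cv2) and the standard library are available. Lean on these libraries where they do the work, as an engineer would, in place of code of your own. Each camera call takes 0.05 s, during which the arm holds its last target. There are 200 camera calls.

### The job

The filter funnel with the specimen stands on one port of the three-place filtration unit; the other two ports are bare, and all three lever taps were left half-way so that they could dry. By pushing the levers round gently with a fingertip, first shut both taps of the bare ports fully (lever square across its pipe, pointing left as seen from the pump housing), so that no vacuum is lost, and only then open the funnel's tap fully (lever in line with its pipe, pointing over the white pump housing). Do not touch the funnel, pick nothing up, and leave the things round about where they are.

Things in the scene. Friction and masses are not known exactly. Their poses are not given: they have to be found in the camera images.
- unit: Fixed vacuum filtration unit. Origin on the desk under the middle stem; +x from pump housing to ports, +y its left. White housing: x -80 to -38, y -150 to 150, top 44 mm. Three pipes (y = 92 left, 0 mid, -92 mm right) run in +x, each through a brass tap (top 49 mm, levers above) to an upright port with a steel cup 47 mm wide, at x = 76, top 64 mm
- lever_left (a joint): Tap lever of the left (y = +92 mm) pipe, turning level between hard stops. 0 = shut (points to the unit's +y, across the pipe), 1.571 = open (points to the unit's -x, in line with the pipe, over the housing); it grows counter-clockwise seen from above. Stays where left; friction about 0.15 N m (3 to 4 N at the sleeve).
- stem_left (a point): Point on the upright turning axis of the left tap lever, at the height of the middle of its sleeve (71 mm above the desk). Axes as the unit.
- grip_left (a point): Middle of the black sleeve of the left tap lever, 46 mm from the turning axis; turns with the lever, the lever pointing along this point's +y. The sleeve reaches from 26 to 62 mm from the axis, is 14.5 mm wide and 9.5 mm high (66 to 76 mm above the desk).
- port_left (a point): Centre of the left port's seat, 56 mm above the desk, 76 mm behind (unit +x) the stem of the tap that serves it. Bare unless the funnel stands here.
- lever_mid (a joint): Tap lever of the middle (y = 0) pipe, turning level between hard stops. 0 = shut (points to the unit's +y, across the pipe), 1.571 = open (points to the unit's -x, in line with the pipe, over the housing); it grows counter-clockwise seen from above. Stays where left; friction about 0.15 N m (3 to 4 N at the sleeve).
- stem_mid (a point): Point on the upright turning axis of the mid tap lever, at the height of the middle of its sleeve (71 mm above the desk). Axes as the unit.
- grip_mid (a point): Middle of the black sleeve of the mid tap lever, 46 mm from the turning axis; turns with the lever, the lever pointing along this point's +y. The sleeve reaches from 26 to 62 mm from the axis, is 14.5 mm wide and 9.5 mm high (66 to 76 mm above the desk).
- port_mid (a point): Centre of the mid port's seat, 56 mm above the desk, 76 mm behind (unit +x) the stem of the tap that serves it. Bare unless the funnel stands here.
- lever_right (a joint): Tap lever of the right (y = -92 mm) pipe, turning level between hard stops. 0 = shut (points to the unit's +y, across the pipe), 1.571 = open (points to the unit's -x, in line with the pipe, over the housing); it grows counter-clockwise seen from above. Stays where left; friction about 0.15 N m (3 to 4 N at the sleeve).
- stem_right (a point): Point on the upright turning axis of the right tap lever, at the height of the middle of its sleeve (71 mm above the desk). Axes as the unit.
- grip_right (a point): Middle of the black sleeve of the right tap lever, 46 mm from the turning axis; turns with the lever, the lever pointing along this point's +y. The sleeve reaches from 26 to 62 mm from the axis, is 14.5 mm wide and 9.5 mm high (66 to 76 mm above the desk).
- port_right (a point): Centre of the right port's seat, 56 mm above the desk, 76 mm behind (unit +x) the stem of the tap that serves it. Bare unless the funnel stands here.
- funnel: Loose steel filter funnel, an open cup 46 mm wide, 63 mm high; origin at the centre of its underside. It stands on one of the three ports, its top 119 mm above the desk. Not to be touched.
- eyepieces (a point): Middle between the outer ends of the two eyepieces of the tall white microscope that stands to the right of the unit; about 110 mm wide over both and 340 to 400 mm above the desk. They lean out over the desk towards the operator: keep the arm and wrist clear of them.
- petri_dish: Bystander: flat round clear dish, 60 mm wide, 16 mm high, to the right of the unit; origin under its centre.
- cup_white: Bystander: specimen cup with white lid, 46 mm wide, 58 mm high, behind the unit; origin under its centre.
- tweezers: Bystander: steel tweezers 126 mm long lying on the desk; origin under the centre.
- pen_blue: Bystander: pen, 145 mm long, lying on the desk to the right of the unit; origin under its centre.

How it is judged:
On the way, in this order (a step that is already met when the one before it is completed fails the run):
1. the taps of both bare ports are fully shut, while the funnel's tap is not yet fully open (((horizontal distance between funnel and port_left below 0.02 m and value of joint lever_left below 1.3 rad and value of joint each of lever_mid, lever_right below 0.12 rad) or (horizontal distance between funnel and port_mid below 0.02 m and value of joint lever_mid below 1.3 rad and value of joint each of lever_left, lever_right below 0.12 rad) or (horizontal distance between funnel and port_right below 0.02 m and value of joint lever_right below 1.3 rad and value of joint each of lever_left, lever_mid below 0.12 rad))), for 0.2 s.
2. the funnel's tap is fully open, the other two still shut (((horizontal distance between funnel and port_left below 0.02 m and value of joint lever_left above 1.45 rad and value of joint each of lever_mid, lever_right below 0.12 rad) or (horizontal distance between funnel and port_mid below 0.02 m and value of joint lever_mid above 1.45 rad and value of joint each of lever_left, lever_right below 0.12 rad) or (horizontal distance between funnel and port_right below 0.02 m and value of joint lever_right above 1.45 rad and value of joint each of lever_left, lever_mid below 0.12 rad))), for 0.2 s.
At the end, for the whole second after the job is handed in: The lever of the funnel's tap is within 7 degrees of fully open (above 1.45 rad), the levers of the two bare ports are within 7 degrees of fully shut (below 0.12 rad), all levers at rest, the funnel upright on its port (((horizontal distance between funnel and port_left below 0.02 m and value of joint lever_left above 1.45 rad and value of joint each of lever_mid, lever_right below 0.12 rad) or (horizontal distance between funnel and port_mid below 0.02 m and value of joint lever_mid above 1.45 rad and value of joint each of lever_left, lever_right below 0.12 rad) or (horizontal distance between funnel and port_right below 0.02 m and value of joint lever_right above 1.45 rad and value of joint each of lever_left, lever_mid below 0.12 rad)) and velocity of joint lever_left between -0.05 and 0.05 rad/s and velocity of joint lever_mid between -0.05 and 0.05 rad/s and velocity of joint lever_right between -0.05 and 0.05 rad/s and angle between funnel's own z axis and vertical below 0.05 rad); the robot touches nothing.
It fails at once if the funnel is touched, lifted or knocked (contact force between any of the fingers, the arm and funnel above 0.5 N or distance of funnel from where it was at the start of the episode above 0.008 m).
It fails at once if something round about is moved or picked up (more than 20 mm) (distance of any of petri_dish, cup_white, tweezers, pen_blue from where it was at the start of the episode above 0.02 m).
It fails at once if the unit or a lever is forced (over 45 N) (contact force between the fingers and unit above 45 N).
It also fails if it takes over 58 s, if anything falls off the work surface, if the arm or the gripper's body presses on something with over 40 N, if the wrist force passes 120 N, or if a joint passes its speed limit or range.

## Working session

There is one attempt and no reset: what is moved stays moved. The work goes in short steps, Python scripts to look and compute and a tool call to move; the robot and the scene stay as the last step left them, time stands still between calls to the robot, and variables do not carry over. Pictures are saved under pics/ and viewed, at most 10 in all, crops included, and the job is handed in when it is done.

Besides the shell and the picture viewer there is one more tool, called after "Request:" in YAML: its name, and indented under it one key for each argument. move_arm: Moves the arm, as the interface text tells. Shift numbers are shares of 30 mm and turn numbers shares of 4 degrees, none past 1 either way. Its arguments: {"type":"object","properties":{"deltas":{"type":"array","items":{"type":"array","items":{"type":"number","minimum":-1,"maximum":1}}},"gripper":{"type":"number"}},"required":["deltas"]}

```bash
mkdir -p pics
cat > h.py <<'E'
from rig import r,cams
import numpy as np,cv2
def ray(cam,c):
    m=cams.camera_model(cam);K=np.array(m["camera_matrix"]);T=np.array(m["world_from_camera"])
    d=np.linalg.inv(K)@[c[0]*512,c[1]*384,1]
    return T[:3,3],T[:3,:3]@d
def atz(cam,c,z):
    o,d=ray(cam,c);return o+d*(z-o[2])/d[2]
def tri(a,b):
    (o1,d1),(o2,d2)=a,b
    s=np.linalg.lstsq(np.c_[d1,-d2],o2-o1,rcond=None)[0]
    p,q=o1+s[0]*d1,o2+s[1]*d2
    return (p+q)/2,np.linalg.norm(p-q)
E
python3 - <<'E'
from h import *
np.set_printoptions(precision=3,suppress=True)
ims=[]
for c in("scene","top"):
    im,d=cams.capture(c);np.save(c+"_d.npy",d);cv2.imwrite(f"pics/{c}0.png",im[:,:,::-1])
Z={'stem':.071,'grip':.071,'port':.056}
for n in [a+"_"+b for b in("left","mid","right") for a in("stem","grip","port")]+["funnel","eyepieces","unit","petri_dish","cup_white","tweezers","pen_blue"]:
    o=[]
    for c in("scene","top"):
        l=cams.place_of(c,n)
        o.append(l[0] if l else None)
    z=Z.get(n.split("_")[0],.056 if n=="funnel" else .37 if n=="eyepieces" else 0)
    t=tri(*[ray(c,x["centre"]) for c,x in zip(("scene","top"),o)]) if all(o) else None
    print(n,[(round(x["p"],2),(np.array(x["centre"])*[512,384]).round(),atz(c,x["centre"],z)[:2]) if x else None for c,x in zip(("scene","top"),o)],t)
print(r.get_state())
E
```

```text
stem_left [(0.97, array([165., 214.]), array([0.445, 0.205])), (0.96, array([170., 260.]), array([0.431, 0.202]))] (array([0.436, 0.197, 0.081]), np.float64(0.00952697416713867))
grip_left [(0.62, array([144., 215.]), array([0.393, 0.246])), (0.46, array([160., 274.]), array([0.388, 0.233]))] (array([0.389, 0.231, 0.082]), np.float64(0.002493968516289695))
port_left [(0.72, array([177., 207.]), array([0.505, 0.23 ])), (0.63, array([162., 238.]), array([0.496, 0.229]))] (array([0.499, 0.226, 0.061]), np.float64(0.006012791799287208))
stem_mid [(0.68, array([182., 230.]), array([0.444, 0.104])), (0.85, array([198., 256.]), array([0.442, 0.118]))] (array([0.445, 0.116, 0.063]), np.float64(0.010094540029547865))
grip_mid [(0.55, array([167., 229.]), array([0.411, 0.137])), (0.63, array([189., 266.]), array([0.413, 0.146]))] (array([0.413, 0.146, 0.064]), np.float64(0.0039256781240675775))
port_mid [(0.93, array([195., 216.]), array([0.518, 0.149])), (0.97, array([191., 227.]), array([0.529, 0.14 ]))] (array([0.523, 0.144, 0.056]), np.float64(0.014007187754409865))
stem_right [(0.81, arra
[... 1517 characters left out ...]
lue [(0.67, array([182., 230.]), array([0.482, 0.179])), (0.75, array([197., 253.]), array([0.446, 0.13 ]))] (array([0.451, 0.122, 0.054]), np.float64(0.0012945447116654))
{'time': 1.7, 'joint_pos': array([1.281, 0.087, 0.176, 1.66 , 0.   , 1.571]), 'qd': array([ 0.001,  0.001, -0.001,  0.001, -0.   ,  0.   ]), 'effort': array([  0.001, -52.009,  46.485,   0.002,   0.   ,  -0.   ]), 'tcp_pos': array([0.157, 0.527, 0.242]), 'orientation': array([[-0.958,  0.286, -0.   ],
       [ 0.286,  0.958, -0.   ],
       [ 0.   , -0.   , -1.   ]]), 'contact_force': array([ 0.269, -0.511,  1.148]), 'wrist_torque': array([ 0.007, -0.004,  0.012]), 'finger_force': 0.0, 'gripper_width': 0.08501817728156798}
```

View pics/scene0.png

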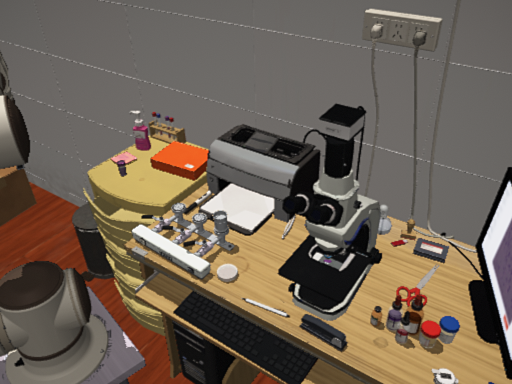

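View pics/top0.png

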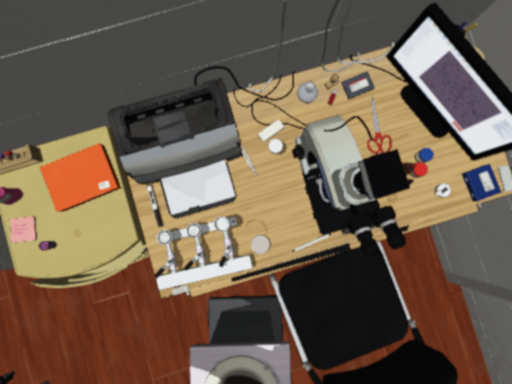

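The unit is at lower left of both pictures, with the housing towards the robot. The ports are near top px (163,238), (193,230) and (224,223), and the rightmost looks taller, so it probably carries the funnel. I'll fit the unit pose and zoom in.

Run:
```python
from h import *
np.set_printoptions(precision=3,suppress=True)
a=cv2.imread("pics/top0.png")[205:300,140:275];b=cv2.imread("pics/scene0.png")[190:285,120:255]
cv2.imwrite("pics/z0.png",np.vstack([cv2.resize(x,None,fx=4.2,fy=3.1,interpolation=3) for x in(a,b)]))
for c in("scene","top"):
    d=np.load(c+"_d.npy");m=cams.camera_model(c);K=np.array(m["camera_matrix"]);T=np.array(m["world_from_camera"])
    v,u=np.mgrid[:384,:512];P=np.stack([(u+.5-K[0,2])/K[0,0]*d,(v+.5-K[1,2])/K[1,1]*d,d],-1)@T[:3,:3].T+T[:3,3]
    im=cv2.imread(f"pics/{c}0.png")
    box=(P[...,0]>.3)&(P[...,0]<.6)&(P[...,1]>-.05)&(P[...,1]<.32)&(d>0)
    w=box&(P[...,2]>.034)&(P[...,2]<.054)&(im.min(-1)>190)
    n,l,s,_=cv2.connectedComponentsWithStats(w.astype(np.uint8));k=1+s[1:,4].argmax()
    q=P[l==k];R=cv2.minAreaRect(q[:,:2].astype(np.float32));print(c,len(q),R,np.median(q[:,2]))
    h=box&(P[...,2]>.09);print("tall",h.sum(),np.median(P[h],0) if h.any() else 0,P[h].max(0) if h.any() else 0)
# rigid fit from network points
U=[];W=[]
src={"stem":(0,.071),"port":(.076,.056)}
for a,(x,z) in src.items():
    for b,y in(("left",.092),("mid",0),("right",-.092)):
        for c in("scene","top"):
            for e in cams.place_of(c,a+"_"+b)[:1]:
                U.append([x,y]);W.append(atz(c,e["centre"],z)[:2])
U=np.array(U);W=np.array(W);A=U-U.mean(0);B=W-W.mean(0)
th=np.arctan2((A[:,0]*B[:,1]-A[:,1]*B[:,0]).sum(),(A*B).sum());R=np.array([[np.cos(th),-np.sin(th)],[np.sin(th),np.cos(th)]])
print("yaw",np.degrees(th),"org",W.mean(0)-R@U.mean(0)); print((W-W.mean(0)-A@R.T)*1000)
```

```text
scene 868 ((0.38877615332603455, 0.10018736124038696), (0.04369846358895302, 0.296172171831131), 11.855306625366211) 0.04229513288594783
tall 195 [0.54  0.038 0.106] [0.562 0.061 0.121]
top 1184 ((0.39865967631340027, 0.10508682578802109), (0.06589967012405396, 0.2954036295413971), 11.169329643249512) 0.04412417105271094
tall 179 [0.536 0.041 0.104] [0.557 0.06  0.122]
yaw 11.23595994065588 org [0.447 0.117]
[[ 16.264  -2.071]
 [  2.264  -5.135]
 [ -2.888 -12.753]
 [ -5.278   1.449]
 [  0.658 -11.158]
 [  0.283  -0.988]
 [  1.076   7.956]
 [ -7.113   6.943]
 [ -3.102  17.139]
 [  7.669   7.959]
 [ -7.163   1.286]
 [ -2.669 -10.627]]
```

View pics/z0.png

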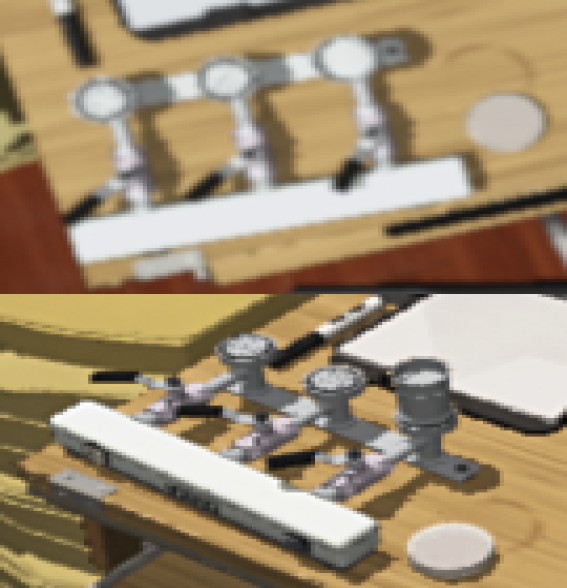

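The funnel is on the right port; its rim is at scene-crop px (425,365) and its depth top is 0.12 m at (0.54, 0.04). All three levers stand about 45° between across and in line. The unit origin is about (0.447, 0.114) with yaw 11.5°, and the housing rectangle, funnel and networks agree on it. Next I shut the gripper and align it with the unit.

Request:
move_arm:
  deltas:
    - [0, 0, 0, 0, 0, -1]
    - [0, 0, 0, 0, 0, -1]
    - [0, 0, 0, 0, 0, -1]
    - [0, 0, 0, 0, 0, -1]
    - [0, 0, 0, 0, 0, -1]
    - [0, 0, 0, 0, 0, -1]
    - [0, 0, 0, 0, 0, -1]
  gripper: -1

```text
time: 3.18
tcp_pos: [0.1572, 0.5271, 0.2423]
orientation: [[-0.98, -0.2, 0.0], [-0.2, 0.98, 0.0], [-0.0, -0.0, -1.0]]
contact_force: [0.1, -0.7, -0.2]
gripper_width: -0.0001
finger_force: 0.0
```

```bash
cat >> h.py <<'E'
np.set_printoptions(precision=3,suppress=True)
O=np.array([.447,.114]);TH=np.radians(11.5);RU=np.array([[np.cos(TH),-np.sin(TH)],[np.sin(TH),np.cos(TH)]])
Y={'l':92,'m':0,'r':-92}
def go(w,x,y,z):
    "mm rel. to stem in unit axes, z of TCP in mm -> deltas in tool axes, units of 30 mm"
    s=r.get_state();R=np.array(s["orientation"])
    t=np.r_[O+RU@np.array([x,Y[w]+y])/1e3,z/1e3]
    print(w,x,y,z,"world",t,"tool units",R.T@(t-s["tcp_pos"])/.03)
def st():
    s=r.get_state();p=s["tcp_pos"];u=RU.T@(p[:2]-O)*1e3
    print("t",s["time"],"unit mm",u,"z",p[2]*1e3,"F",s["contact_force"],"q",s["joint_pos"],"w",s["gripper_width"],"\n",s["orientation"])
E
python3 -c "
from h import *
st();go('l',-58,5,240);go('m',-58,5,240);go('r',8,50,240)"
```

```text
t 3.175 unit mm [-201.635  462.563] z 242.2713327921097 F [ 0.097 -0.678 -0.226] q [ 1.281  0.087  0.176  1.66  -0.     1.08 ] w -7.503416122794961e-05 
 [[-0.98 -0.2   0.  ]
 [-0.2   0.98  0.  ]
 [-0.   -0.   -1.  ]]
l -58 5 240 world [0.371 0.197 0.24 ] tool units [ -4.782 -12.188   0.076]
m -58 5 240 world [0.389 0.107 0.24 ] tool units [ -4.781 -15.254   0.076]
r 8 50 240 world [0.463 0.074 0.24 ] tool units [ -6.98  -16.822   0.076]
```

Request:
move_arm:
  deltas:
    - [-0.4, -1, 0, 0, 0, 0]
    - [-0.4, -1, 0, 0, 0, 0]
    - [-0.4, -1, 0, 0, 0, 0]
    - [-0.4, -1, 0, 0, 0, 0]
    - [-0.4, -1, 0, 0, 0, 0]
    - [-0.4, -1, 0, 0, 0, 0]
    - [-0.4, -1, 0, 0, 0, 0]
    - [-0.4, -1, 0, 0, 0, 0]
    - [-0.4, -1, 0, 0, 0, 0]
    - [-0.4, -1, 0, 0, 0, 0]

```text
time: 4.42
tcp_pos: [0.3345, 0.2557, 0.2424]
orientation: [[-0.98, -0.198, 0.0], [-0.198, 0.98, 0.0], [-0.0, 0.0, -1.0]]
contact_force: [0.1, 0.5, -0.4]
gripper_width: 0.0001
finger_force: 0.0
```

Request:
move_arm:
  deltas:
    - [-0.4, -1, 0, 0, 0, 0]
    - [-0.4, -1, 0, 0, 0, 0]
    - [0, -0.2, 0.8, 0, 0, 0]
    - [0, 0, 1, 0, 0, 0]
    - [0, 0, 1, 0, 0, 0]
    - [0, 0, 1, 0, 0, 0]
    - [0, 0, 0.8, 0, 0, 0]
    - [0, 0, 0.2, 0, 0, 0]
    - [0, 0, 0, 0, 0, 0]

```text
time: 5.55
tcp_pos: [0.3707, 0.1968, 0.0987]
orientation: [[-0.98, -0.198, 0.0], [-0.198, 0.98, 0.0], [-0.0, 0.0, -1.0]]
contact_force: [0.3, -0.5, 0.8]
gripper_width: -0.0001
finger_force: 0.0
```

```bash
python3 -c "
from h import *
st();go('l',-58,5,70)
o=[]
for c,(x0,y0) in (('scene',(110,180)),('top',(135,200))):
    im,d=cams.capture(c);o.append(cv2.resize(im[y0:y0+95,x0:x0+135,::-1],None,fx=5,fy=3.1,interpolation=3))
cv2.imwrite('pics/z1.png',np.vstack(o))"
```

```text
t 5.55 unit mm [-58.284  96.309] z 98.70483656249213 F [ 0.291 -0.511  0.758] q [ 0.488 -0.235 -0.404  1.402  0.     0.289] w -5.596229406862608e-05 
 [[-0.98  -0.198  0.   ]
 [-0.198  0.98   0.   ]
 [-0.     0.    -1.   ]]
l -58 5 70 world [0.371 0.197 0.07 ] tool units [-0.009  0.023  0.957]
```

View pics/z1.png

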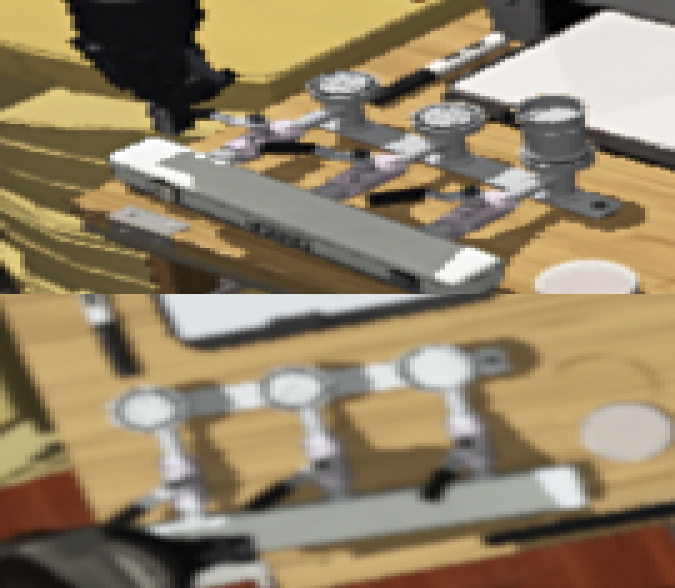

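The scene crop shows the fingertips at about (165,120), on the near side of the left lever above the housing. The levers are unmoved. I'll descend and push the left lever shut.

Request:
move_arm:
  deltas:
    - [0, 0, 0.5, 0, 0, 0]
    - [0, 0, 0.45, 0, 0, 0]
    - [0, 0, 0, 0, 0, 0]
    - [-0.15, 0.15, 0, 0, 0, 0]
    - [-0.15, 0.15, 0, 0, 0, 0]
    - [-0.15, 0.15, 0, 0, 0, 0]
    - [-0.15, 0.15, 0, 0, 0, 0]
    - [0, 0, 0, 0, 0, 0]

```text
time: 6.65
tcp_pos: [0.3848, 0.2182, 0.0697]
orientation: [[-0.98, -0.198, -0.0], [-0.198, 0.98, -0.0], [0.0, -0.0, -1.0]]
contact_force: [1.1, -0.0, 0.1]
gripper_width: -0.0002
finger_force: 0.0
```

Request:
move_arm:
  deltas:
    - [-0.15, 0.15, 0, 0, 0, 0]
    - [-0.15, 0.15, 0, 0, 0, 0]
    - [-0.15, 0.15, 0, 0, 0, 0]
    - [-0.15, 0.1, 0, 0, 0, 0]
    - [0, 0, 0, 0, 0, 0]

```text
time: 7.28
tcp_pos: [0.3995, 0.2383, 0.0698]
orientation: [[-0.98, -0.198, 0.0], [-0.198, 0.98, 0.001], [-0.0, 0.001, -1.0]]
contact_force: [-0.4, 0.1, -0.6]
gripper_width: 0.0
finger_force: 0.3
```

```bash
python3 -c "
from h import *
st();go('l',-18,42,70)"
```

```text
t 7.275 unit mm [-21.814 131.258] z 69.7689464620191 F [-0.422  0.106 -0.561] q [ 0.537 -0.113 -0.355  1.328  0.001  0.338] w 2.4100244215320912e-05 
 [[-0.98  -0.198  0.   ]
 [-0.198  0.98   0.001]
 [-0.     0.001 -1.   ]]
l -18 42 70 world [0.403 0.242 0.07 ] tool units [-0.127  0.092 -0.008]
```

Request:
move_arm:
  deltas:
    - [-0.1, 0, 0, 0, 0, 0]
    - [-0.1, 0, 0, 0, 0, 0]

```text
time: 7.52
tcp_pos: [0.4034, 0.2391, 0.0697]
orientation: [[-0.98, -0.198, -0.004], [-0.198, 0.98, 0.001], [0.004, 0.002, -1.0]]
contact_force: [-20.1, 1.5, 7.5]
gripper_width: 0.0001
finger_force: 9.6
```

Request:
move_arm:
  deltas:
    - [-0.07, 0, 0, 0, 0, 0]
    - [0, 0, 0, 0, 0, 0]

```text
time: 7.78
tcp_pos: [0.4036, 0.2392, 0.0697]
orientation: [[-0.98, -0.199, -0.008], [-0.199, 0.98, 0.0], [0.007, 0.002, -1.0]]
contact_force: [-23.0, -0.2, 10.1]
gripper_width: 0.0001
finger_force: 11.6
```

```bash
python3 -c "
from h import *
st()
o=[]
for c,(x0,y0) in (('scene',(110,180)),('top',(135,200))):
    im,d=cams.capture(c);o.append(cv2.resize(im[y0:y0+95,x0:x0+135,::-1],None,fx=5,fy=3.1,interpolation=3))
cv2.imwrite('pics/z2.png',np.vstack(o))"
```

```text
t 7.775 unit mm [-17.522 131.324] z 69.65048501746253 F [-23.045  -0.165  10.144] q [ 0.532 -0.096 -0.34   1.333  0.004  0.332] w 7.816120962023359e-05 
 [[-0.98  -0.199 -0.008]
 [-0.199  0.98   0.   ]
 [ 0.007  0.002 -1.   ]]
```

View pics/z2.png

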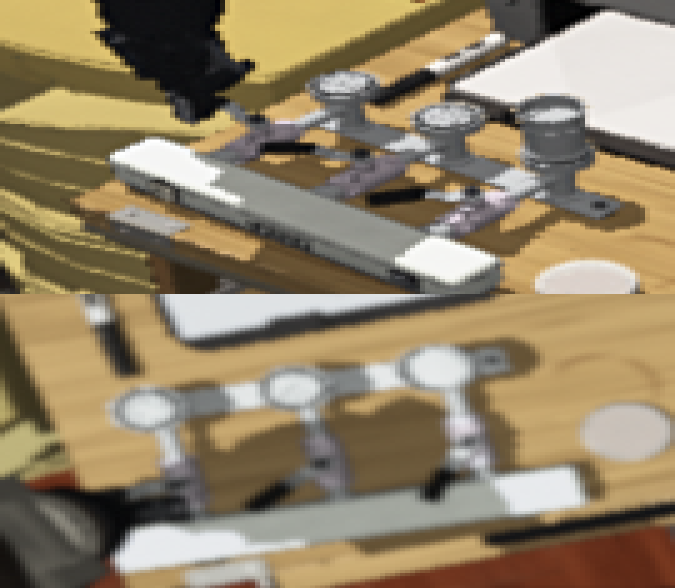

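The left lever lies across its pipe, and 23 N at the predicted place (x = -17.5) means it is on its stop. Now the mid tap.

Request:
move_arm:
  deltas:
    - [0.4, 0, 0, 0, 0, 0]
    - [0.6, 0, 0, 0, 0, 0]
    - [0.45, 0, -0.5, 0, 0, 0]
    - [0, 0, -0.7, 0, 0, 0]
    - [0, -1, 0, 0, 0, 0]
    - [0, -1, 0, 0, 0, 0]
    - [0, -1, 0, 0, 0, 0]
    - [0, -1, 0, 0, 0, 0]
    - [0, -0.2, 0, 0, 0, 0]
    - [0, 0, 0, 0, 0, 0]

```text
time: 9.12
tcp_pos: [0.3896, 0.1073, 0.1065]
orientation: [[-0.98, -0.197, 0.001], [-0.197, 0.98, 0.001], [-0.001, 0.0, -1.0]]
contact_force: [-0.6, 0.6, -0.7]
gripper_width: -0.0001
finger_force: 0.0
```

```bash
python3 -c "
from h import *
st();go('m',-58,5,70)"
```

```text
t 9.125 unit mm [-57.545   4.864] z 106.54641389393069 F [-0.631  0.619 -0.665] q [ 0.269 -0.277 -0.422  1.424  0.     0.071] w -0.00013702966141982044 
 [[-0.98  -0.197  0.001]
 [-0.197  0.98   0.001]
 [-0.001  0.    -1.   ]]
m -58 5 70 world [0.389 0.107 0.07 ] tool units [0.017 0.004 1.218]
```

Request:
move_arm:
  deltas:
    - [0, 0, 0.6, 0, 0, 0]
    - [0, 0, 0.6, 0, 0, 0]
    - [0, 0, 0, 0, 0, 0]
    - [-0.15, 0.15, 0, 0, 0, 0]
    - [-0.15, 0.15, 0, 0, 0, 0]
    - [-0.15, 0.15, 0, 0, 0, 0]
    - [-0.15, 0.15, 0, 0, 0, 0]
    - [-0.15, 0.15, 0, 0, 0, 0]
    - [-0.15, 0.15, 0, 0, 0, 0]
    - [0, 0, 0, 0, 0, 0]

```text
time: 10.38
tcp_pos: [0.4105, 0.1393, 0.0696]
orientation: [[-0.98, -0.198, -0.0], [-0.198, 0.98, 0.0], [0.0, 0.0, -1.0]]
contact_force: [0.3, -0.8, -0.1]
gripper_width: -0.0001
finger_force: 0.3
```

Request:
move_arm:
  deltas:
    - [-0.15, 0.15, 0, 0, 0, 0]
    - [-0.15, 0.1, 0, 0, 0, 0]
    - [-0.1, 0, 0, 0, 0, 0]
    - [-0.1, 0, 0, 0, 0, 0]
    - [0, 0, 0, 0, 0, 0]

```text
time: 11.0
tcp_pos: [0.4217, 0.1496, 0.0695]
orientation: [[-0.98, -0.198, -0.005], [-0.198, 0.98, 0.001], [0.005, 0.002, -1.0]]
contact_force: [-15.0, 1.1, 5.3]
gripper_width: -0.0001
finger_force: 7.2
```

```bash
python3 -c "
from h import *
st()"
```

```text
t 11.0 unit mm [-17.698  39.961] z 69.54914094239578 F [-14.959   1.092   5.297] q [ 0.339 -0.152 -0.39   1.337  0.003  0.14 ] w -7.300107019500001e-05 
 [[-0.98  -0.198 -0.005]
 [-0.198  0.98   0.001]
 [ 0.005  0.002 -1.   ]]
```

The mid tap is on its stop too (15 N at x = -17.7). Next is the right tap, from its other side.

Request:
move_arm:
  deltas:
    - [0.5, 0, 0, 0, 0, 0]
    - [0, 0, -0.6, 0, 0, 0]
    - [0, 0, -0.7, 0, 0, 0]
    - [-0.3, -0.7, 0, 0, 0, 0]
    - [-0.3, -0.7, 0, 0, 0, 0]
    - [-0.3, -0.7, 0, 0, 0, 0]
    - [-0.3, -0.6, 0, 0, 0, 0]
    - [-0.1, 0, 0, 0, 0, 0]
    - [0, 0, 0, 0, 0, 0]

```text
time: 12.12
tcp_pos: [0.4636, 0.075, 0.1096]
orientation: [[-0.98, -0.197, 0.001], [-0.197, 0.98, 0.0], [-0.001, 0.0, -1.0]]
contact_force: [0.4, -0.7, -0.0]
gripper_width: -0.0004
finger_force: 0.0
```

```bash
python3 -c "
from h import *
st();go('r',8,50,70)
o=[]
for c,(x0,y0) in (('scene',(110,180)),('top',(135,200))):
    im,d=cams.capture(c);o.append(cv2.resize(im[y0:y0+95,x0:x0+135,::-1],None,fx=5,fy=3.1,interpolation=3))
cv2.imwrite('pics/z3.png',np.vstack(o))"
```

```text
t 12.125 unit mm [  8.497 -41.576] z 109.56929291032353 F [ 0.436 -0.66  -0.038] q [ 0.16  -0.116 -0.28   1.405  0.    -0.038] w -0.00038714953046728787 
 [[-0.98  -0.197  0.001]
 [-0.197  0.98   0.   ]
 [-0.001  0.    -1.   ]]
r 8 50 70 world [0.463 0.074 0.07 ] tool units [ 0.018 -0.014  1.319]
```

View pics/z3.png

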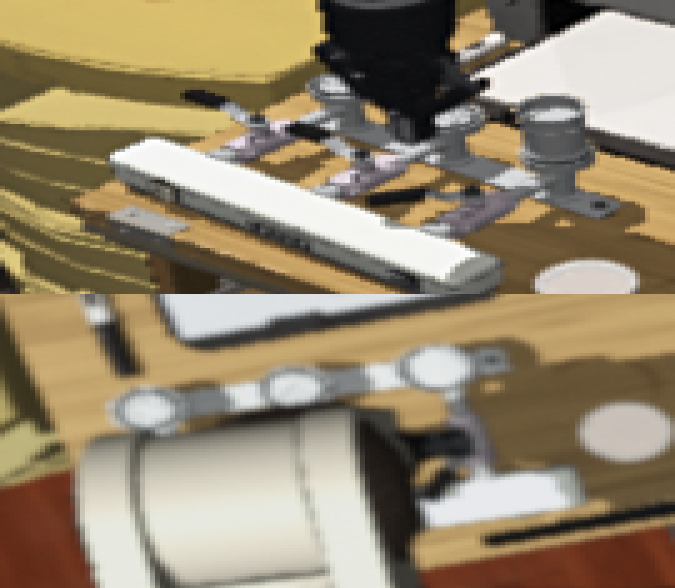

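The left and mid levers lie square across their pipes (scene-crop px (215,100) and (325,130)). The fingertips hang between the mid and right taps, clear of the funnel. I'll descend and push the right lever open.

Request:
move_arm:
  deltas:
    - [0, 0, 0.6, 0, 0, 0]
    - [0, 0, 0.6, 0, 0, 0]
    - [0, 0, 0.12, 0, 0, 0]
    - [0.2, -0.11, 0, 0, 0, 0]
    - [0.2, -0.11, 0, 0, 0, 0]
    - [0.2, -0.11, 0, 0, 0, 0]
    - [0.2, -0.11, 0, 0, 0, 0]
    - [0.2, -0.11, 0, 0, 0, 0]
    - [0, 0, 0, 0, 0, 0]

```text
time: 13.35
tcp_pos: [0.4373, 0.0524, 0.0697]
orientation: [[-0.98, -0.197, 0.001], [-0.197, 0.98, 0.001], [-0.002, 0.0, -1.0]]
contact_force: [2.0, 1.8, 1.0]
gripper_width: 0.0002
finger_force: 1.0
```

Request:
move_arm:
  deltas:
    - [0.15, -0.08, 0, 0, 0, 0]
    - [0.15, -0.08, 0, 0, 0, 0]
    - [0.15, -0.08, 0, 0, 0, 0]
    - [0, 0, 0, 0, 0, 0]

```text
time: 13.85
tcp_pos: [0.4247, 0.0425, 0.0691]
orientation: [[-0.98, -0.197, -0.001], [-0.197, 0.98, -0.0], [0.001, -0.0, -1.0]]
contact_force: [-0.8, 1.9, -0.2]
gripper_width: 0.0001
finger_force: 1.0
```

```bash
python3 -c "
from h import *
st();go('r',-44,22,70)"
```

```text
t 13.85 unit mm [-36.121 -65.584] z 69.09629914232242 F [-0.788  1.903 -0.214] q [ 0.1   -0.206 -0.438  1.34  -0.    -0.099] w 0.00011927433233447203 
 [[-0.98  -0.197 -0.001]
 [-0.197  0.98  -0.   ]
 [ 0.001 -0.    -1.   ]]
r -44 22 70 world [0.418 0.037 0.07 ] tool units [ 0.262 -0.148 -0.03 ]
```

Request:
move_arm:
  deltas:
    - [0.15, -0.1, 0, 0, 0, 0]
    - [0.1, -0.1, 0, 0, 0, 0]
    - [0, 0, 0, 0, 0, 0]

```text
time: 14.22
tcp_pos: [0.4192, 0.0363, 0.0692]
orientation: [[-0.98, -0.198, 0.001], [-0.198, 0.98, 0.003], [-0.001, 0.003, -1.0]]
contact_force: [3.5, 10.1, -1.3]
gripper_width: -0.0
finger_force: 5.0
```

```bash
python3 -c "
from h import *
st()"
```

```text
t 14.225 unit mm [-42.778 -70.627] z 69.19181928737905 F [ 3.47  10.058 -1.323] q [ 0.084 -0.224 -0.452  1.342  0.003 -0.115] w -4.090955104398556e-05 
 [[-0.98  -0.198  0.001]
 [-0.198  0.98   0.003]
 [-0.001  0.003 -1.   ]]
```

Request:
move_arm:
  deltas:
    - [0, -0.1, 0, 0, 0, 0]
    - [0, 0, 0, 0, 0, 0]

```text
time: 14.48
tcp_pos: [0.4192, 0.0355, 0.0692]
orientation: [[-0.98, -0.2, -0.001], [-0.2, 0.98, 0.008], [-0.001, 0.008, -1.0]]
contact_force: [-0.6, 27.3, 2.6]
gripper_width: -0.0002
finger_force: 12.9
```

Request:
move_arm:
  deltas:
    - [0, 0.4, 0, 0, 0, 0]
    - [0, 0.3, 0, 0, 0, 0]
    - [0, 0, -0.7, 0, 0, 0]
    - [0, 0, -1, 0, 0, 0]
    - [0, 0, -1, 0, 0, 0]
    - [0.8, 0.8, -1, 0, 0, 0]
    - [0.8, 1, 0, 0, 0, 0]
    - [0, 1, 0, 0, 0, 0]
    - [0, 1, 0, 0, 0, 0]
    - [0, 1, 0, 0, 0, 0]

```text
time: 15.72
tcp_pos: [0.3395, 0.1854, 0.1802]
orientation: [[-0.98, -0.197, 0.0], [-0.197, 0.98, -0.001], [-0.0, -0.001, -1.0]]
contact_force: [0.5, -0.5, 0.3]
gripper_width: -0.0001
finger_force: 0.0
```

Request:
move_arm:
  deltas:
    - [0, 1, 0, 0, 0, 0]
    - [0, 1, 0, 0, 0, 0]
    - [0, 1, 0, 0, 0, 0]
    - [0, 1, 0, 0, 0, 0]
    - [0, 1, 0, 0, 0, 0]
    - [0, 0, 0, 0, 0, 0]
    - [0, 0, 0, 0, 0, 0]

```text
time: 16.6
tcp_pos: [0.3103, 0.3313, 0.18]
orientation: [[-0.98, -0.198, -0.0], [-0.198, 0.98, -0.001], [0.0, -0.001, -1.0]]
contact_force: [0.6, 0.7, -0.7]
gripper_width: 0.0001
finger_force: 0.0
```

```bash
python3 -c "
from h import *
st()
o=[]
for c,(x0,y0) in (('scene',(110,180)),('top',(135,200))):
    im,d=cams.capture(c);o.append(cv2.resize(im[y0:y0+95,x0:x0+135,::-1],None,fx=5,fy=3.1,interpolation=3))
cv2.imwrite('pics/z4.png',np.vstack(o))"
```

```text
t 16.6 unit mm [-90.683 240.152] z 179.99974738594977 F [ 0.599  0.742 -0.67 ] q [ 0.818 -0.156 -0.181  1.547 -0.001  0.619] w 6.584959472139138e-05 
 [[-0.98  -0.198 -0.   ]
 [-0.198  0.98  -0.001]
 [ 0.    -0.001 -1.   ]]
```

View pics/z4.png

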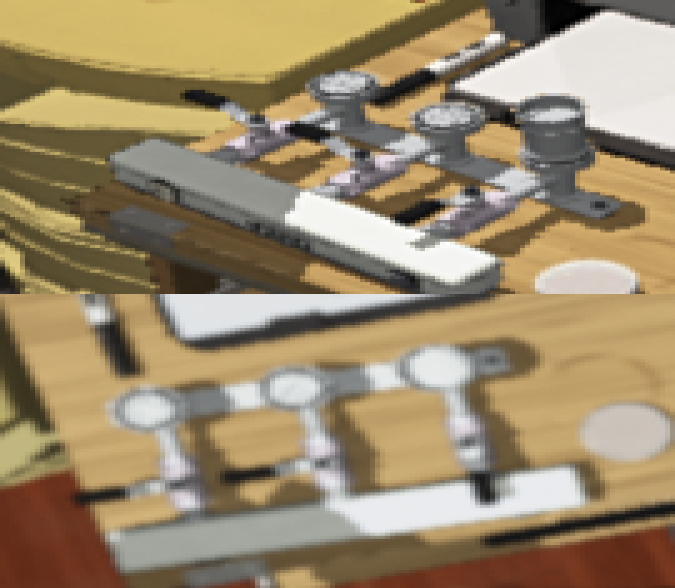

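The left and mid levers are square across their pipes. The right lever is in line over the housing (top-crop px (487,488)), the funnel is untouched and the arm is clear.

```bash
python3 -c "
from rig import r
print(r.finish_job())"
```

```text
the job is handed in; nothing more can be done
None
```

I shut the left and mid taps first, then fully opened the funnel's (right) tap, with no sign of contact with the funnel or bystanders; the job was handed in at about 17 s, and no verdict came back.

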